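# Size a steel dilator in a column of shrinking rings

### The arm

A 7-joint arm with a two-finger parallel gripper is mounted at the origin on a cart in front of the work surface, level with it; the furniture and walls round the work are solid. World frame = base frame: x ahead of the robot, y to its left, z up, the work surface at z = 0. Lengths are in m, angles in rad, forces in N, time in s.
With the tool pointing down it reaches from about 0.425 to 0.925 m from the base axis. Payload 6.8 kg.
Tool frame: the origin (TCP) lies at the very end of the fingers, on their centre line; the grasp point (between the pads) lies 19 mm behind it (r.grip_point_offset is the distance from the TCP to the grasp point, in m); z points along the fingers, y is the line along which they close (so a half turn about z gives the same grasp; the last joint's range is limited). The gripper opens to 85 mm and grips with 20 to 120 N. Pads are 22 mm wide; open, the fingers measure 114 mm over their backs; the gripper's body (76 mm by 85 mm) begins 54 mm behind the grasp point. The pads swing forward as they close: fully open they stand 13 mm farther back than shut.
Start: joints at [1.104, 0.477, 0.022, 1.555, -0.011, 1.109, -0.083], TCP at [0.237, -0.632, 0.231] pointing down, gripper open.
Joint ranges: [-2.96, 2.96], [-0.34, 2.1], [-1.41, 1.46], [0.24, 2.44], [-1.37, 4.51], [0.17, 1.92], [-2.96, 2.96]. Speed limits (rad/s): [2.39, 2.39, 3.14, 3.14, 3.14, 3.14, 3.14].

### API

Orientations are given as a rotation vector (axis times angle).
In Python, from bench import status, eyes, r gives the robot as it stands.
- The arm moves only by the shell command python3 -m crank 'ROWS' [OPENING] [FORCE]. ROWS is JSON, a list of rows, each a list of 6 numbers: the shift along the tool's x, y, z normalised to -1 to 1, where 1 is 0.02 m, then the turn, a rotation vector about the tool's x, y, z normalised to -1 to 1, where 1 is 45 degrees. A call has 1 to 12 rows; each row shifts and turns the commanded pose from where the row before left it, along the tool's axes as they then stand; what a row does not reach is not made up. A row lasts 1/10 s, in which the tool goes at most 50 mm and 8.59 degrees, less where a joint would pass 70% of its speed; a pose out of reach is approached as far as the arm can. A call with a number of a shift or a turn outside -1 to 1 is refused whole. A call with a gripper value outside its range is refused whole. OPENING is the opening, from 0 (shut) to 1 (fully open), set as the call begins (- or left out, the last holds). The fingers move at their own pace and stop on an object; FORCE is the grip in N (left out, the last holds). Time passes only in rows, so rows that do not move let the fingers close. It gives the time, the measured TCP pose, the force, the opening and the grip force at its end, in the units of the state.
- status.get_obs(): the state, without advancing time (a new reading comes with each control period).
- eyes.grab_frame(name): name is "side" or "top" or "wrist"; returns a dict with "image" (480x640x3 uint8, red, green, blue), "depth" (480x640 float32, m along the optical axis (not along the pixel's ray), 0 where there is no reading), "fovy" (degrees; the focal length in pixels is half the picture's height over the tangent of half this angle, whatever the lens; pixels are square), "cx", "cy" (the principal point, pixels), "k1" (the pictures are not rectified: a ray, as slopes to the right and down, at radius r is drawn at 1 + k1 r^2 times it, then the intrinsics apply), "world_to_cam" (4x4, takes a point from world to camera coordinates). Camera axes: x right, y up, looking along -z (the intrinsics and any distortion apply to the point x, -y, -z); pixel columns grow to the right and rows downward; lengths in m; the calibration is good to about 2 mm. A picture is of the moment at which its call begins.
- r.hand_in(): hands the job in; it is judged then, once.
The state is a dict: "clock": time; "joints": joint angles; "qvel": joint speeds; "tau": joint torques, N m; "tcp_pos": TCP position; "orientation": TCP orientation; "contact_force": force on the tool from outside, world axes, zero at the start; "moment": the same for the moment, N m; "grip_width": finger opening in m; "gripper_force": force on a finger pad.
Only numpy, scipy, OpenCV 4.12 (cv2) and the standard library are available. Lean on these libraries where they do the work, as an engineer would, in place of code of your own. Each camera call takes 0.05 s, during which the arm holds its last target. There are 200 camera calls.

### The job

Lift the blue-handled steel dilator out of its holder and pass it, point down, through the row of shrinking rings of the sizing gauge until the red ring, which is too small for it, stops it. Bear down on it there for about a second with a steady push of about 10 N, never pushing harder than 18 N on the way or at the stop, then let go and leave it standing upright in the gauge on that ring. Do not knock over or shift the vials and the tape roll.

Things in the scene. Friction and masses are not known exactly. Their poses are not given: they have to be found in the camera images.
- dilator: loose steel rod, 14 mm thick, 147 mm long, about 120 g (84-168). Origin: centre of its point (lower end); +z along the rod to the handle. Point tapers over 9 mm to 6 mm wide. Shaft 0-99 mm, collar 21 mm wide 99-103 mm, then ribbed blue handle, 18 x 18 mm square, 103-147 mm; its flat faces look along its x and y: grip two opposite ones. Starts upright, point down, in the holder.
- holder: steel stand, fixed: foot 68 mm in diameter with an upright tube (bore 17 mm, outside 25 mm, top at 60 mm). Origin at the centre of the underside, on the tube's axis, z up. The dilator's point stands on the tube's floor, 6 mm above the origin; draw it straight up by 60 mm or more to clear it.
- gauge: fixed sizing gauge. Origin: centre of the underside, on the common axis of its level rings; z up. White foot 86 mm wide, 9 mm thick; two 8 mm pillars on its y axis at +-34 mm, 109 mm high. Red ring (too small): rigid, 6 mm thick, bore 9 mm, clamped at an unmeasured height that differs each time, its top 16 to 48 mm above the origin; the stopped point lies 0 to 3 mm below its top.
- ring_green (a point): centre of the top of the gauge's first (widest) open ring, green, bore 22 mm, 106 mm above the gauge's origin. Each open ring is fixed, 8 mm thick, with a mouth that flares by 3 mm in radius over its upper 3 mm; the dilator passes it.
- ring_yellow (a point): centre of the top of the second open ring, yellow, bore 18.4 mm, 86 mm above the gauge's origin
- ring_orange (a point): centre of the top of the third and narrowest open ring, orange, bore 15.6 mm, 66 mm above the gauge's origin (underside at 58 mm)
- vial_blue: bystander: loose upright vial with blue cap, 22 mm in diameter, 47 mm high, origin at the centre of its underside; near the gauge
- vial_red: bystander: loose upright vial with red cap, 22 mm in diameter, 41 mm high, origin at the centre of its underside; near the holder
- tape_roll: bystander: loose white roll of tape lying flat, 40 mm in diameter, 13 mm high, origin at the centre of its underside; near the gauge
Not all that is in view belongs to the job. What is meant by the dilator is not brown, and is the larger of those in its own colour.

How it is judged:
By the outcome, as a careful person would: the job done as asked, in the order asked, and still so for the second after the job is handed in, with the robot touching nothing.
It also fails if it takes over 56 s, if anything falls off the work surface, if the arm or the gripper's body presses on something with over 40 N, if the wrist force passes 120 N, or if a joint passes its speed limit or range.

## Working session

There is one attempt and no reset: what is moved stays moved. The work goes in short steps, Python scripts to look and compute and a shell command to move; the robot and the scene stay as the last step left them, time stands still between calls to the robot, and variables do not carry over. Pictures are saved under pics/ and viewed, at most 10 in all, crops included, and the job is handed in when it is done.

```bash
ls; mkdir -p pics
python3 - <<'E'
from bench import status, eyes, r
import cv2,numpy as np
o=status.get_obs(); print({k:np.round(v,3) for k,v in o.items()}, r.grip_point_offset)
for n in("side","top"):
    f=eyes.grab_frame(n); cv2.imwrite(f"pics/{n}0.png",f["image"][:,:,::-1]); np.savez(f"{n}0.npz",**f)
    print(n,f["fovy"],f["cx"],f["cy"],f["k1"],np.round(f["world_to_cam"],3).tolist())
E
```

```text
pics
{'clock': np.float64(0.0), 'joints': array([ 1.104,  0.478,  0.022,  1.556, -0.011,  1.109, -0.083]), 'qvel': array([ 0.002, -0.   , -0.   , -0.001,  0.   ,  0.   ,  0.001]), 'tau': array([-1.0000e-03, -5.9645e+01,  1.6080e+00, -2.8119e+01,  1.3000e-02,
        9.0000e-03, -0.0000e+00]), 'tcp_pos': array([ 0.237, -0.631,  0.23 ]), 'orientation': array([-3.089e+00, -5.600e-01,  1.000e-03]), 'contact_force': array([ 0.339,  0.225, -0.242]), 'moment': array([ 0.042, -0.029,  0.057]), 'gripper_force': np.float64(0.0), 'grip_width': np.float64(0.086)} 0.0187
side 52.03617272761111 323.11344830620243 244.66524861457106 0.046418954464533424 [[-0.86, -0.509, -0.012, 0.447], [0.196, -0.354, 0.914, -0.169], [-0.47, 0.784, 0.404, -0.649], [0.0, 0.0, 0.0, 1.0]]
top 57.19573608908973 311.5298472065311 229.506333948363 0.011303902397537358 [[0.192, -0.981, -0.003, -0.088], [0.961, 0.187, 0.206, -0.508], [-0.202, -0.042, 0.979, -0.856], [0.0, 0.0, 0.0, 1.0]]
```

View pics/side0.png

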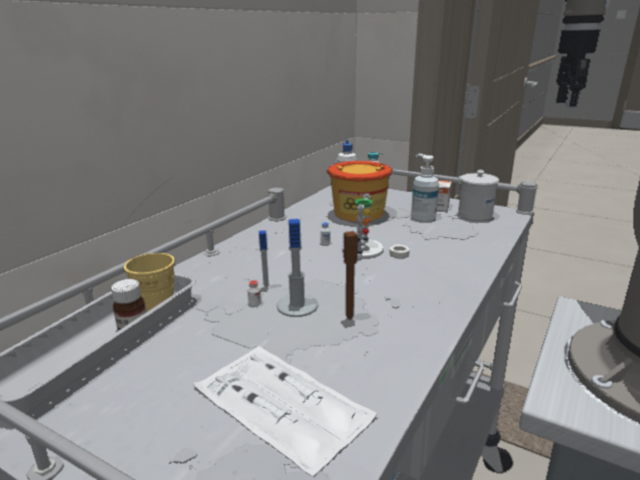

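View pics/top0.png

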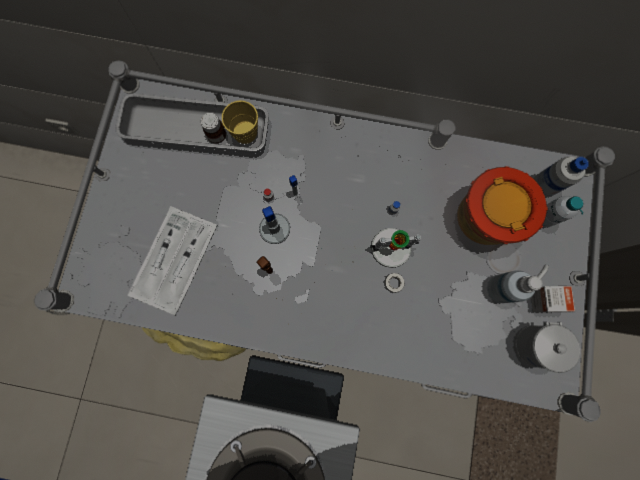

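The side view shows the large blue-handled dilator in its holder (handle at 295,235). There is a small blue decoy at (263,240), a brown one at (350,250) and the gauge at (365,225). In the top view the dilator handle is at (269,213), the holder foot at (275,229), the gauge foot at (392,248), the green ring at (400,239), the vials at (396,207) and (268,194), and the tape at (395,282).

```bash
cat > h.py <<'E'
import numpy as np, cv2
def K(f):
    F=240/np.tan(np.radians(f["fovy"])/2); return np.array([[F,0,f["cx"]],[0,F,f["cy"]],[0,0,1.]])
def D(f): return np.array([float(f["k1"]),0,0,0])
def cam(f):
    W=np.asarray(f["world_to_cam"]); S=np.diag([1,-1,-1.]); return S@W[:3,:3], S@W[:3,3]
def ray(f,px):
    R,t=cam(f); u=cv2.undistortPoints(np.array([[px]],float),K(f),D(f))[0,0]
    d=R.T@np.array([u[0],u[1],1]); return -R.T@t, d/np.linalg.norm(d)
def plane(f,px,z):
    c,d=ray(f,px); return c+d*(z-c[2])/d[2]
def tri(a):
    A=0;b=0;rs=[ray(f,p) for f,p in a]
    for c,d in rs:
        P=np.eye(3)-np.outer(d,d); A=A+P; b=b+P@c
    x=np.linalg.solve(A,b); return x,[1000*np.linalg.norm(np.cross(x-c,d)) for c,d in rs]
def proj(f,p):
    R,t=cam(f); return cv2.projectPoints(np.array([p],float),cv2.Rodrigues(R)[0],t,K(f),D(f))[0][0,0]
def blobs(f,lo,hi,amin=15,box=None):
    h=cv2.cvtColor(np.ascontiguousarray(f["image"]),cv2.COLOR_RGB2HSV); m=cv2.inRange(h,lo,hi)
    if box: 
        k=np.zeros_like(m); x0,y0,x1,y1=box; k[y0:y1,x0:x1]=255; m&=k
    n,l,s,c=cv2.connectedComponentsWithStats(m)
    return [(s[i].tolist(),np.round(c[i],1).tolist()) for i in range(1,n) if s[i][4]>=amin], l
E
python3 - <<'E'
from h import *
f={n:dict(np.load(n+"0.npz")) for n in("side","top")}
B=dict(side=(200,180,420,320),top=(230,160,430,300))
for n in f:
    for c,lo,hi in(("blue",(105,120,50),(130,255,255)),("green",(50,120,60),(85,255,255)),("red",(0,150,80),(6,255,255)),("white",(0,0,185),(180,40,255))):
        print(n,c,blobs(f[n],lo,hi,8,B[n])[0])
for n,p,z in(("top foot gauge",(392,248),.009),("top holder foot",(275,229),.004),("vial_b",(396,206),.045),("vial_r",(268,194),.04),("tape",(395,282),.013)):
    print(n,plane(f["top"],p,z))
print("green",tri([(f["top"],(400,239)),(f["side"],(364,202))]))
print("handle",tri([(f["top"],(269,213)),(f["side"],(295,235))]))
E
```

```text
side blue [([289, 219, 11, 28, 256], [294.1, 232.5]), ([259, 231, 7, 18, 97], [262.5, 239.3])]
side green [([356, 199, 16, 7, 68], [363.9, 201.6])]
side red [([370, 189, 15, 5, 26], [376.4, 191.5]), ([363, 229, 5, 5, 16], [365.1, 230.7])]
side white [([200, 188, 156, 132, 10143], [277.0, 266.8]), ([387, 190, 24, 20, 342], [398.9, 199.2]), ([355, 219, 65, 101, 5055], [390.3, 273.2]), ([307, 305, 7, 5, 9], [310.3, 306.9]), ([295, 307, 11, 7, 25], [300.7, 311.5])]
top blue [([289, 175, 8, 8, 36], [292.5, 178.8]), ([394, 201, 6, 7, 34], [396.3, 204.1]), ([263, 206, 11, 11, 78], [267.6, 211.4])]
top green [([392, 230, 17, 18, 124], [400.5, 238.5])]
top red [([264, 189, 7, 6, 30], [266.8, 191.5])]
top white []
top foot gauge [ 0.51765081 -0.16449855  0.009     ]
top holder foot [0.51136646 0.09132501 0.004     ]
vial_b [ 0.60062782 -0.15360387  0.045     ]
vial_r [0.5762194  0.11729899 0.04      ]
tape [ 0.44648394 -0.18127999  0.013     ]
green (array([ 0.5197236 , -0.16304196,  0.10301711]), [np.float64(0.34435218759386854), np.float64(0.3443521875937266)])
handle (array([0.51512163, 0.09288934, 0.12702896]), [np.float64(1.1993530545794648), np.float64(1.1993530545795315)])
```

```bash
cat >> h.py <<'E'
from scipy.spatial.transform import Rotation as Rn
def go(target,yaw=None,axis=None):
    """delta in units: shift/0.02 in tool axes; turn. yaw: world direction of tool y (mod pi), tool pointing down"""
    from bench import status
    o=status.get_obs(); R=Rn.from_rotvec(o["orientation"]); p=np.array(o["tcp_pos"])
    M=R.as_matrix(); d=M.T@(np.array(target)-p)/.02
    print("t",round(float(o["clock"]),2),"tcp",np.round(p,4),"z",np.round(M[:,2],4),"yaw_y",round(float(np.degrees(np.arctan2(M[1,1],M[0,1]))),2),"j7",round(float(o["joints"][6]),2),"F",np.round(o["contact_force"],2),"w",round(float(o["grip_width"]),4))
    print("shift units (tool, current):",np.round(d,2))
    if yaw is not None:
        y=np.radians(yaw); Y=np.array([np.cos(y),np.sin(y),0]); 
        if Y@M[:,1]<0: Y=-Y
        Z=np.array([0,0,-1.]); T=np.stack([np.cross(Y,Z),Y,Z],1)
        print("turn units:",np.round(Rn.from_matrix(M.T@T).as_rotvec(degrees=True)/45,3))
E
python3 - <<'E'
from h import *
go((.50,.085,.25),90)
f=dict(np.load("top0.npz"))
print(plane(f,(264,262),.14),plane(f,(293,179),.09))
g=dict(np.load("side0.npz"))
print("brown",tri([(f,(264,260)),(g,(350,236))]),"small",tri([(f,(293,179)),(g,(262.5,236))]))
print("bucket",tri([(f,(507,205)),(g,(360,170))]), "lidpump",tri([(f,(518,286)),(g,(424,175))]))
E
```

```text
t 0.1 tcp [ 0.2368 -0.6315  0.2304] z [-7.0e-04  1.5e-03 -1.0e+00] yaw_y -69.44 j7 -0.08 F [0.22 0.31 0.52] w 0.0853
shift units (tool, current): [ 24.9  -28.92  -0.93]
turn units: [-0.002  0.001  0.457]
[0.42102345 0.08099387 0.14      ] [0.60328432 0.06619679 0.09      ]
brown (array([0.42398603, 0.08152653, 0.13956794]), [np.float64(0.7559911553346277), np.float64(0.755991155334723)]) small (array([0.60051362, 0.06515211, 0.09748119]), [np.float64(0.4272659428438165), np.float64(0.4272659428437818)])
bucket (array([ 0.62573097, -0.35657951,  0.10795422]), [np.float64(0.7355363931671225), np.float64(0.7355363931670504)]) lidpump (array([ 0.47564276, -0.39258199,  0.10630648]), [np.float64(3.7904569600391147), np.float64(3.7904569600390086)])
```

```bash
python3 -m crank '[[0.9,-0.9,-0.2,0,0,0],[0.9,-0.9,-0.2,0,0,0],[0.9,-0.9,-0.2,0,0,0],[0.9,-0.9,-0.2,0,0,0],[0.9,-0.9,-0.1,0,0,0],[0.9,-0.9,-0.1,0,0,0],[0.9,-0.9,0,0,0,0],[0.9,-0.9,0,0,0,0],[0.9,-0.9,0,0,0,0],[0.9,-0.9,0,0,0,0],[0.9,-0.9,0,0,0,0],[0.9,-0.9,0,0,0,0]]'
python3 -m crank '[[0.9,-0.9,0,0,0,0],[0.9,-0.9,0,0,0,0],[0.9,-0.9,0,0,0,0],[0.9,-0.9,0,0,0,0],[0.9,-0.9,0,0,0,0],[0.9,-0.9,0,0,0,0],[0.8,-1,0,0,0,0],[0.8,-1,0,0,0,0],[0.8,-1,0,0,0,0],[0.8,-1,0,0,0,0],[0.8,-1,0,0,0,0],[0.8,-1,0,0,0,0]]'
python3 - <<'E'
from h import *
go((.50,.085,.25),90)
E
```

```text
clock: 1.3
tcp_pos: [0.3635, -0.3528, 0.251]
orientation: [-3.091, -0.56, 0.001]
contact_force: [-0.5, 0.0, -0.5]
grip_width: 0.0856
gripper_force: 0.0
clock: 2.5
tcp_pos: [0.4743, -0.0679, 0.2511]
orientation: [-3.091, -0.56, 0.001]
contact_force: [0.0, -0.7, -0.1]
grip_width: 0.085
gripper_force: 0.0
t 2.5 tcp [ 0.4743 -0.0679  0.2511] z [-5.e-04 -1.e-04 -1.e+00] yaw_y -69.45 j7 -1.26 F [ 0.05 -0.65 -0.06] w 0.085
shift units (tool, current): [ 3.89 -6.71  0.05]
turn units: [-0.     0.001  0.457]
```

```bash
python3 -m crank '[[0.6,-0.9,0,0,0,0],[0.6,-0.9,0,0,0,0],[0.6,-0.9,0,0,0,0],[0.6,-0.9,0,0,0,0],[0.6,-0.9,0,0,0,0],[0.6,-0.9,0,0,0,0],[0,0,0,0,0,0.16],[0,0,0,0,0,0.15],[0,0,0,0,0,0.147],[0,0,0,0,0,0]]'
python3 - <<'E'
from h import *
from bench import eyes
go((.513,.092,.25),90)
f=eyes.grab_frame("wrist"); cv2.imwrite("pics/w1.png",f["image"][:,:,::-1]); np.savez("w1.npz",**f)
print(np.round(f["world_to_cam"],3).tolist(),f["fovy"],f["cx"],f["cy"],proj(f,(.515,.093,.153)))
E
```

```text
clock: 3.5
tcp_pos: [0.5036, 0.0576, 0.251]
orientation: [3.141, -0.002, -0.001]
contact_force: [0.2, 0.5, 0.6]
grip_width: 0.0853
gripper_force: 0.0
t 3.5 tcp [0.5036 0.0576 0.251 ] z [-6.e-04 -2.e-04 -1.e+00] yaw_y -90.06 j7 -1.9 F [0.18 0.52 0.62] w 0.0853
shift units (tool, current): [ 0.47 -1.72  0.05]
turn units: [ 0.     0.001 -0.001]
[[-0.001, -1.0, -0.001, 0.057], [0.952, -0.001, -0.307, -0.433], [0.307, -0.001, 0.952, -0.554], [0.0, 0.0, 0.0, 1.0]] 71.77065885805517 318.32210367363547 238.00085876754653 [269.97068995 224.62159456]
```

View pics/w1.png

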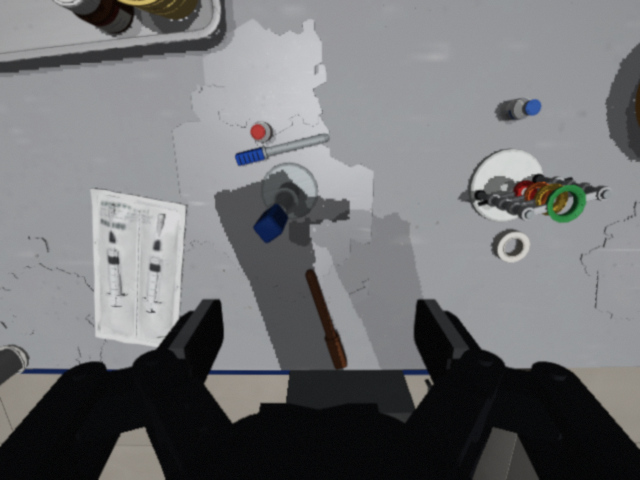

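The wrist view shows the blue handle at about (270,224) and the holder foot at (290,190), with the predicted top at (270,225), so they agree. The gauge foot is at (508,185), with the green ring at (566,203) and the pillar tops near (530,212) and (600,192).

Run:
```python
from h import *
f=dict(np.load("w1.npz")); im=f["image"][:,:,::-1]
a=cv2.resize(im[195:255,240:300],(400,400),interpolation=cv2.INTER_CUBIC); b=cv2.resize(im[135:235,460:560+60][:, :160],(640,400),interpolation=cv2.INTER_CUBIC)[:, :]
a=cv2.convertScaleAbs(a,alpha=2.5); out=np.hstack([a,b]); out=cv2.resize(out,(780,300)); cv2.imwrite("pics/c1.png",out)
```

```text
(no output)
```

View pics/c1.png

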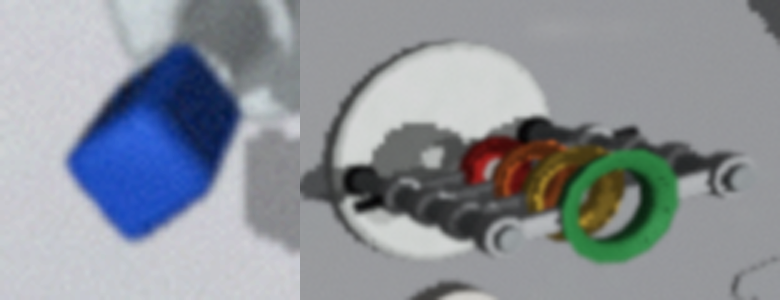

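Crop: the top face corners of the handle, in image pixels, are about (253.6,227), (267,243.4), (282,233.4) and (268,216.6). The pillar tops are at (528.3,214.3) and (605,193.3), and the green ring is at (567,203.7).

Run:
```python
from h import *
f=dict(np.load("w1.npz"));t=dict(np.load("top0.npz"));s=dict(np.load("side0.npz"))
P=np.array([plane(f,p,.153)[:2] for p in((253.6,227),(267,243.4),(282,233.4),(268,216.6))])
e=np.roll(P,-1,0)-P; print("handle centre",P.mean(0),"edges mm",np.linalg.norm(e,axis=1)*1000,"ang",np.degrees(np.arctan2(e[:,1],e[:,0]))%90)
a,b=[plane(f,p,.109)[:2] for p in((528.3,214.3),(605,193.3))]
print("pillars",a,b,(a+b)/2,np.linalg.norm(b-a),np.degrees(np.arctan2(*(b-a)[::-1])))
print("green plane",plane(f,(567,203.7),.106)," tri",tri([(f,(567,203.7)),(t,(400.5,238.5)),(s,(363.9,201.6))]))
print("handletop tri",tri([(f,(267.7,230.1)),(s,(294.5,221))]))
# holder tube/ foot
print("foot",plane(f,(289.5,191),.004), plane(f,(508,186),.009))
```

```text
handle centre [0.51061943 0.09495224] edges mm [16.20399921 14.28482952 16.56275272 13.88879928] ang [35.94888614 34.17895472 37.29637114 35.58985259]
pillars [ 0.51210352 -0.13023758] [ 0.53109357 -0.19508427] [ 0.52159854 -0.16266093] 0.06757007401180624 -73.67758180453751
green plane [ 0.5211093  -0.16541726  0.106     ]  tri (array([ 0.52076081, -0.16478193,  0.1040698 ]), [np.float64(1.6873788820653235), np.float64(1.0480846938234785), np.float64(0.8939858605974541)])
handletop tri (array([0.51096446, 0.09552342, 0.15188959]), [np.float64(0.728320175540631), np.float64(0.7283201755406679)])
foot [0.51480495 0.09066928 0.004     ] [ 0.52154405 -0.16506819  0.009     ]
```

```bash
python3 -m crank '[[0.185,-0.92,0,0,0,0],[0.185,-0.92,0,0,0,0],[0,0,0.5,0,0,-0.16],[0,0,0.5,0,0,-0.16],[0,0,0.5,0,0,-0.16],[0,0,0.5,0,0,-0.16],[0,0,0.5,0,0,-0.16],[0,0,0,0,0,0],[0,0,0,0,0,0]]' 1 60
python3 - <<'E'
from h import *
from bench import eyes
go((.511,.0945,.116),-54)
f=eyes.grab_frame("wrist"); cv2.imwrite("pics/w2.png",f["image"][:,:,::-1]); np.savez("w2.npz",**f)
B,l=blobs(f,(105,120,40),(130,255,255),200); print(B); print(proj(f,(.511,.0945,.153)))
E
```

```text
clock: 4.45
tcp_pos: [0.5113, 0.0943, 0.2013]
orientation: [-2.989, -0.968, 0.001]
contact_force: [-0.9, -0.0, 0.2]
grip_width: 0.0851
gripper_force: 0.0
t 4.45 tcp [0.5113 0.0943 0.2013] z [-4.e-04  1.e-04 -1.e+00] yaw_y -54.12 j7 -1.41 F [-0.86 -0.05  0.22] w 0.0851
shift units (tool, current): [-0.   -0.02  4.27]
turn units: [-0.     0.    -0.003]
[([295, 140, 33, 24, 444], [311.2, 151.7]), ([302, 231, 28, 42, 807], [315.9, 256.3])]
[316.37884559 262.77514157]
```

View pics/w2.png

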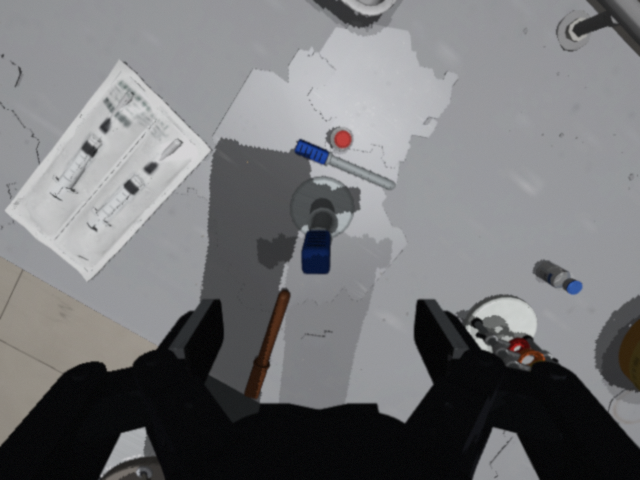

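The handle at (316,252) is square to the fingers and centred between them, and the view confirms nothing is in the way. Next is the descent.

```bash
python3 -m crank '[[0,0,0.8,0,0,0],[0,0,0.8,0,0,0],[0,0,0.8,0,0,0],[0,0,0.8,0,0,0],[0,0,0.5,0,0,0],[0,0,0.57,0,0,0],[0,0,0,0,0,0]]' 1 60
python3 -m crank '[[0,0,0,0,0,0],[0,0,0,0,0,0],[0,0,0,0,0,0],[0,0,0,0,0,0],[0,0,0,0,0,0],[0,0,0,0,0,0],[0,0,0,0,0,0],[0,0,0,0,0,0]]' 0 60
```

```text
clock: 5.2
tcp_pos: [0.5107, 0.0942, 0.115]
orientation: [-2.988, -0.97, 0.003]
contact_force: [0.6, -0.2, -0.4]
grip_width: 0.0852
gripper_force: 0.0
clock: 6.0
tcp_pos: [0.5119, 0.0942, 0.1163]
orientation: [2.988, 0.97, 0.001]
contact_force: [0.7, -2.5, 5.9]
grip_width: 0.0176
gripper_force: 59.6
```

```bash
python3 -m crank '[[0,0,-0.3,0,0,0],[0,0,-0.5,0,0,0],[0,0,-0.5,0,0,0],[0,0,-0.7,0,0,0],[0,0,-0.8,0,0,0],[0,0,-0.8,0,0,0],[0,0,-0.8,0,0,0],[0,0,-0.8,0,0,0],[0,0,-0.8,0,0,0],[0,0,-0.5,0,0,0],[0,0,0,0,0,0],[0,0,0,0,0,0]]'
python3 - <<'E'
from h import *
go((.5212,-.164,.245),-54)
from bench import eyes
f=eyes.grab_frame("side"); np.savez("s3.npz",**f); cv2.imwrite("pics/s3.png",cv2.resize(f["image"][100:340,180:420,::-1],(600,600)))
E
```

```text
clock: 7.2
tcp_pos: [0.5107, 0.0945, 0.2458]
orientation: [-2.988, -0.971, 0.001]
contact_force: [-0.5, 0.3, -2.3]
grip_width: 0.0172
gripper_force: 59.1
t 7.2 tcp [0.5107 0.0945 0.2458] z [-6.e-04  0.e+00 -1.e+00] yaw_y -53.99 j7 -1.38 F [-0.5   0.31 -2.3 ] w 0.0172
shift units (tool, current): [-7.18 10.77  0.04]
turn units: [-0.     0.001  0.   ]
```

View pics/s3.png

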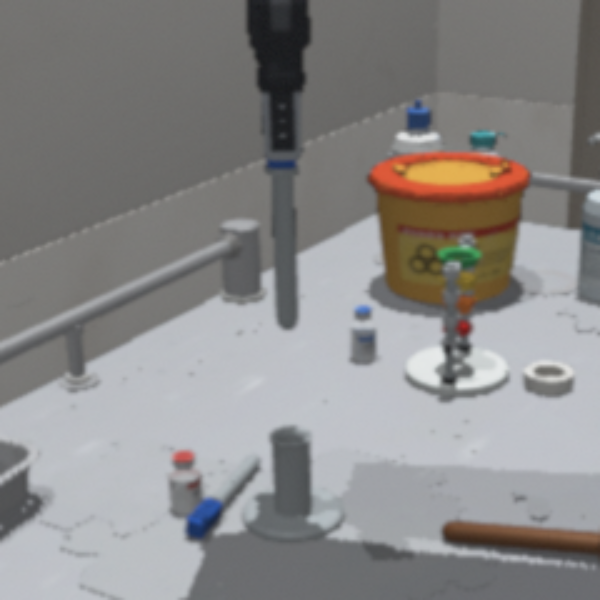

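The side crop shows the dilator out of the holder, with the point at crop (288,325). The decoys were already lying down in the first wrist view, and the vials and tape are untouched.

```bash
python3 -m crank '[[-0.3,0.45,0,0,0,0],[-0.6,0.9,0,0,0,0],[-0.66,0.99,0,0,0,0],[-0.66,0.99,0,0,0,0],[-0.66,0.99,0,0,0,0],[-0.66,0.99,0,0,0,0],[-0.66,0.99,0,0,0,0],[-0.66,0.99,0,0,0,0],[-0.66,0.99,0,0,0,0],[-0.66,0.99,0,0,0,0],[-0.6,0.9,0,0,0,0],[-0.4,0.6,0,0,0,0]]'
python3 -m crank '[[0,0,0,0,0,0],[0,0,0,0,0,0],[0,0,0,0,0,0]]'
python3 - <<'E'
from h import *
from bench import eyes
go((.5212,-.164,.245),-54)
g=dict(np.load("s3.npz"))
print("s3 expected",[np.round(proj(g,(.5107,.0945,z)),1).tolist() for z in(.136,.2)],"seen tip",(180+288/2.5,100+325/2.5),"shaft",(180+281/2.5,100+170/2.5))
o=[]
for n in("side","wrist"):
    f=eyes.grab_frame(n); np.savez(n+"4.npz",**f)
    p=proj(f,(.5212,-.164,.12)); print(n,p)
    x,y=np.clip(p.astype(int)-50,0,(540,380)); print(x,y)
    o.append(cv2.resize(f["image"][y:y+100,x:x+100,::-1],(400,400),interpolation=cv2.INTER_CUBIC))
cv2.imwrite("pics/c4.png",np.hstack(o))
E
```

```text
clock: 8.45
tcp_pos: [0.5207, -0.167, 0.245]
orientation: [-2.989, -0.967, 0.003]
contact_force: [0.3, -0.3, -1.7]
grip_width: 0.0172
gripper_force: 59.1
clock: 8.75
tcp_pos: [0.5217, -0.1627, 0.2458]
orientation: [-2.986, -0.973, -0.0]
contact_force: [-0.2, -0.2, -1.2]
grip_width: 0.0171
gripper_force: 58.9
t 8.75 tcp [ 0.5217 -0.1627  0.2458] z [-2.e-04  8.e-04 -1.e+00] yaw_y -53.89 j7 -0.86 F [-0.24 -0.15 -1.2 ] w 0.0171
shift units (tool, current): [-0.06  0.04  0.04]
turn units: [-0.001 -0.     0.002]
s3 expected [[295.8, 230.3], [294.3, 190.6]] seen tip (295.2, 230.0) shaft (292.4, 168.0)
side [363.90391889 193.62046581]
313 143
wrist [318.1903503  229.56517514]
268 179
```

View pics/c4.png

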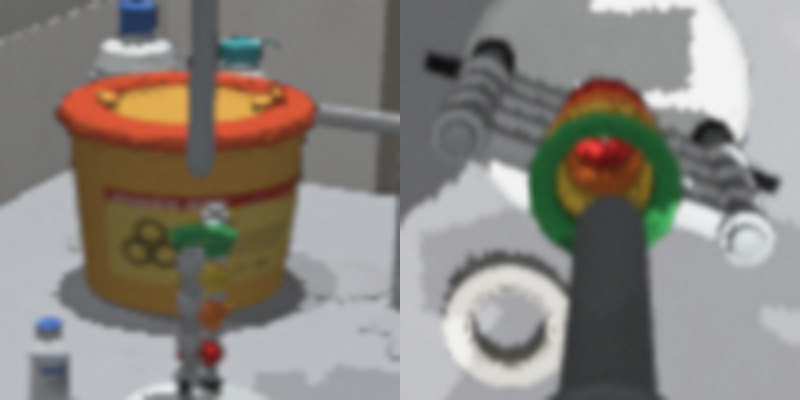

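The side crop has the shaft at x≈201 with its tip at y≈172, and the green ring at (203,238). In the wrist crop the tip is at (612,197) and the green ring's outer centre at about (606,186). I'll triangulate both.

Run:
```python
from h import *
s=dict(np.load("side4.npz"));w=dict(np.load("wrist4.npz"))
print("tip",tri([(s,(363.25,185.5)),(w,(321,228.5))]), plane(w,(321,228.5),.136))
print("ring",tri([(s,(363.75,202.5)),(w,(319.5,225.6))]), plane(w,(319.5,225.6),.106))
m,_=blobs(w,(50,100,50),(85,255,255),100); print(m)
h=cv2.cvtColor(w["image"],cv2.COLOR_RGB2HSV)
mk=cv2.inRange(h,(50,100,50),(85,255,255)); pts=np.argwhere(mk)[:,::-1].astype(np.int32)
hl=cv2.convexHull(pts); e=cv2.fitEllipse(hl); print(e, plane(w,e[0],.104))
print("shaft axis expected", [proj(w,(.5217,-.1627,z)).round(1).tolist() for z in(.136,.16,.2)])
g=cv2.cvtColor(w["image"],cv2.COLOR_RGB2GRAY)
for y in(240,260,275): 
    r=g[y,295:350]; d=np.where(r<75)[0]; print(y,295+d.min(),295+d.max())
```

```text
tip (array([ 0.52510044, -0.16374356,  0.13557366]), [np.float64(2.061614373307809), np.float64(2.0616143733078474)]) [ 0.52702632 -0.16254608  0.136     ]
ring (array([ 0.5210887 , -0.16557585,  0.10124502]), [np.float64(0.7221924081896878), np.float64(0.7221924081897038)]) [ 0.5215189  -0.16517729  0.106     ]
[([301, 208, 37, 33, 445], [318.4, 222.4])]
((318.6939392089844, 225.06919860839844), (35.14979934692383, 37.62297058105469), 95.91741180419922) [ 0.52104277 -0.16464016  0.104     ]
shaft axis expected [[317.2, 233.8], [317.1, 243.4], [316.8, 264.3]]
240 309 328
260 310 329
275 309 330
```

```bash
python3 -m crank '[[0,0,0.3,0,0,0],[0,0,0.4,0,0,0],[0,0,0.4,0,0,0],[0,0,0.4,0,0,0],[0,0,0.3,0,0,0],[0,0,0.3,0,0,0],[0,0,0.2,0,0,0],[0,0,0.2,0,0,0],[0,0,0,0,0,0]]'
python3 - <<'E'
from h import *
from bench import eyes
go((.5212,-.164,.195),-54)
f=eyes.grab_frame("wrist");s=eyes.grab_frame("side")
o=[f["image"][160:260,270:370],s["image"][160:260,313:413]]
cv2.imwrite("pics/c5.png",cv2.resize(np.hstack(o)[:,:,::-1],(800,400),interpolation=cv2.INTER_CUBIC))
E
```

```text
clock: 9.75
tcp_pos: [0.5214, -0.1643, 0.1954]
orientation: [-2.988, -0.97, 0.001]
contact_force: [0.3, 0.1, -1.2]
grip_width: 0.0174
gripper_force: 59.0
t 9.75 tcp [ 0.5214 -0.1643  0.1954] z [-7.e-04  2.e-04 -1.e+00] yaw_y -54.01 j7 -0.88 F [ 0.28  0.14 -1.21] w 0.0174
shift units (tool, current): [-0.   -0.02  0.02]
turn units: [-0.001  0.001 -0.   ]
```

View pics/c5.png

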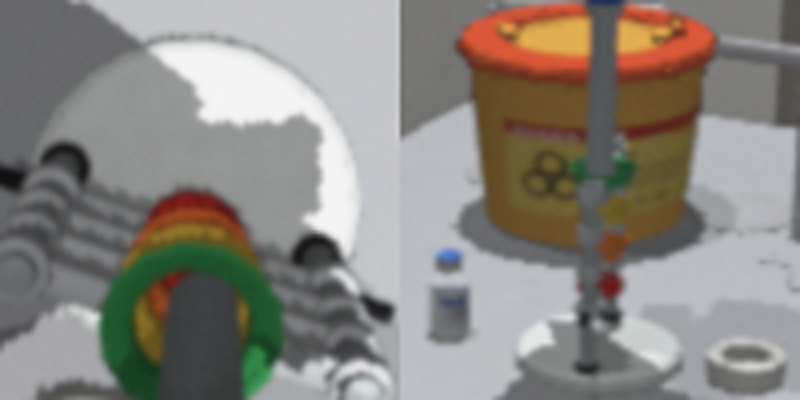

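The wrist crop shows the shaft inside the green ring, about 2 px (1.5–2 mm) towards tool +y of the ring's centre. The side crop shows it centred (602 against 602), so I nudge −y.

```bash
python3 -m crank '[[0,-0.07,0,0,0,0],[0,0,0.2,0,0,0],[0,0,0.2,0,0,0],[0,0,0.2,0,0,0],[0,0,0.2,0,0,0],[0,0,0,0,0,0]]'
python3 -m crank '[[0,0,0.1,0,0,0],[0,0,0.1,0,0,0],[0,0,0.1,0,0,0],[0,0,0,0,0,0]]'
```

```text
clock: 10.45
tcp_pos: [0.5204, -0.1631, 0.1791]
orientation: [-2.987, -0.97, 0.002]
contact_force: [0.0, -0.6, -1.8]
grip_width: 0.0172
gripper_force: 59.0
clock: 10.85
tcp_pos: [0.5207, -0.1631, 0.1736]
orientation: [-2.988, -0.971, 0.001]
contact_force: [-1.0, -0.7, -2.1]
grip_width: 0.0172
gripper_force: 59.0
```

```bash
python3 -m crank '[[0,0,0.1,0,0,0],[0,0,0.1,0,0,0],[0,0,0,0,0,0]]'
python3 -m crank '[[0,0,0.1,0,0,0],[0,0,0,0,0,0]]'
```

```text
clock: 11.15
tcp_pos: [0.5206, -0.1631, 0.1696]
orientation: [-2.988, -0.97, 0.001]
contact_force: [-0.3, 0.3, -1.1]
grip_width: 0.0177
gripper_force: 59.0
clock: 11.35
tcp_pos: [0.5207, -0.1631, 0.1677]
orientation: [-2.988, -0.971, 0.0]
contact_force: [0.2, 0.2, -2.3]
grip_width: 0.0177
gripper_force: 59.0
```

```bash
python3 -m crank '[[0,0,0.1,0,0,0],[0,0,0,0,0,0]]'
python3 -m crank '[[0,0,0.1,0,0,0],[0,0,0,0,0,0]]'
python3 -m crank '[[0,0,0.05,0,0,0],[0,0,0.05,0,0,0],[0,0,0,0,0,0]]'
```

```text
clock: 11.55
tcp_pos: [0.5207, -0.1631, 0.1656]
orientation: [-2.988, -0.971, 0.001]
contact_force: [0.4, -0.5, -1.3]
grip_width: 0.0173
gripper_force: 59.1
clock: 11.75
tcp_pos: [0.5206, -0.1631, 0.1636]
orientation: [-2.988, -0.97, 0.001]
contact_force: [-1.1, 0.0, -2.0]
grip_width: 0.0172
gripper_force: 58.9
clock: 12.05
tcp_pos: [0.5206, -0.1631, 0.1617]
orientation: [-2.988, -0.97, 0.001]
contact_force: [-1.1, 0.0, -2.3]
grip_width: 0.0174
gripper_force: 59.1
```

Run:
```python
from h import *
s=dict(np.load("side0.npz"));w=dict(np.load("w1.npz"))
m,_=blobs(w,(0,150,60),(6,255,255),10,(470,140,620,230));print(m)
for h in(.02,.03,.04,.05): print(h,proj(s,(.5207,-.1631,h)).round(1),proj(w,(.5207,-.1631,h)).round(1))
```

```text
[([514, 181, 20, 15, 138], [521.5, 186.8]), ([530, 188, 7, 12, 45], [532.7, 193.4])]
0.02 [362.9 240.2] [511.4 188.3]
0.03 [363.  235.7] [516.4 189.7]
0.04 [363.1 231.2] [521.6 191.3]
0.05 [363.2 226.7] [527.1 193. ]
```

```bash
python3 -m crank '[[0,0,0.05,0,0,0],[0,0,0.05,0,0,0],[0,0,0,0,0,0]]'
python3 -m crank '[[0,0,0.05,0,0,0],[0,0,0.05,0,0,0],[0,0,0,0,0,0]]'
python3 -m crank '[[0,0,0.05,0,0,0],[0,0,0,0,0,0]]'
```

```text
clock: 12.35
tcp_pos: [0.5207, -0.1631, 0.1597]
orientation: [-2.988, -0.971, 0.001]
contact_force: [-1.5, 0.3, -2.0]
grip_width: 0.017
gripper_force: 59.1
clock: 12.65
tcp_pos: [0.5207, -0.1631, 0.1577]
orientation: [-2.988, -0.971, 0.0]
contact_force: [-1.0, -0.2, -0.6]
grip_width: 0.0175
gripper_force: 59.1
clock: 12.85
tcp_pos: [0.5208, -0.1632, 0.1568]
orientation: [-2.988, -0.97, 0.0]
contact_force: [-1.5, 0.8, -1.5]
grip_width: 0.0173
gripper_force: 59.1
```

```bash
python3 -m crank '[[0,0,0.05,0,0,0],[0,0,0,0,0,0]]'
python3 -m crank '[[0,0,0.05,0,0,0],[0,0,0,0,0,0]]'
```

```text
clock: 13.05
tcp_pos: [0.5208, -0.1632, 0.1558]
orientation: [-2.988, -0.971, 0.0]
contact_force: [-2.4, -0.2, -1.4]
grip_width: 0.017
gripper_force: 59.1
clock: 13.25
tcp_pos: [0.5208, -0.1632, 0.1548]
orientation: [-2.988, -0.971, 0.0]
contact_force: [-2.5, 0.7, -1.1]
grip_width: 0.0171
gripper_force: 59.1
```

```bash
python3 -m crank '[[-0.016,-0.012,0.025,0,0,0],[0,0,0,0,0,0]]'
python3 -m crank '[[0,0,0.025,0,0,0],[0,0,0,0,0,0]]'
python3 -m crank '[[0,0,0.025,0,0,0],[0,0,0,0,0,0]]'
```

```text
clock: 13.45
tcp_pos: [0.5206, -0.1632, 0.1544]
orientation: [2.988, 0.971, 0.001]
contact_force: [-1.0, 0.4, -1.7]
grip_width: 0.0167
gripper_force: 59.0
clock: 13.65
tcp_pos: [0.5206, -0.1632, 0.154]
orientation: [2.988, 0.97, 0.001]
contact_force: [-2.0, -0.1, 0.5]
grip_width: 0.0177
gripper_force: 59.2
clock: 13.85
tcp_pos: [0.5207, -0.1632, 0.1538]
orientation: [2.988, 0.97, 0.001]
contact_force: [-1.7, -0.5, 3.0]
grip_width: 0.0172
gripper_force: 59.8
```

```bash
python3 -m crank '[[0,0,0.025,0,0,0],[0,0,0,0,0,0]]'
python3 -m crank '[[0,0,0.025,0,0,0],[0,0,0,0,0,0]]'
```

```text
clock: 14.05
tcp_pos: [0.5208, -0.1632, 0.1536]
orientation: [2.987, 0.97, 0.001]
contact_force: [-2.3, 1.1, 6.0]
grip_width: 0.0172
gripper_force: 60.3
clock: 14.25
tcp_pos: [0.5209, -0.1632, 0.1535]
orientation: [2.987, 0.97, 0.001]
contact_force: [-3.4, 1.2, 9.4]
grip_width: 0.0172
gripper_force: 60.7
```

```bash
python3 -m crank '[[0,0,0,0,0,0],[0,0,0,0,0,0],[0,0,0,0,0,0],[0,0,0,0,0,0],[0,0,0,0,0,0]]'
python3 -m crank '[[0,0,0,0,0,0],[0,0,0,0,0,0],[0,0,0,0,0,0],[0,0,0,0,0,0],[0,0,0,0,0,0],[0,0,0,0,0,0],[0,0,0,0,0,0]]'
```

```text
clock: 14.75
tcp_pos: [0.5209, -0.1632, 0.1535]
orientation: [2.987, 0.97, 0.001]
contact_force: [-4.3, 0.2, 9.4]
grip_width: 0.0173
gripper_force: 60.7
clock: 15.45
tcp_pos: [0.5209, -0.1632, 0.1534]
orientation: [2.987, 0.97, 0.001]
contact_force: [-3.9, 1.7, 9.5]
grip_width: 0.0172
gripper_force: 60.7
```

```bash
python3 -m crank '[[0,0,-0.03,0,0,0],[0,0,-0.03,0,0,0],[0,0,0,0,0,0]]'
python3 -m crank '[[0,0,0,0,0,0],[0,0,0,0,0,0],[0,0,0,0,0,0],[0,0,0,0,0,0],[0,0,0,0,0,0],[0,0,0,0,0,0]]' 0.7
python3 -m crank '[[0,0,-0.2,0,0,0],[0,0,-0.4,0,0,0],[0,0,-0.6,0,0,0],[0,0,-0.8,0,0,0],[0,0,-0.9,0,0,0],[0,0,-0.9,0,0,0],[0,0,-0.9,0,0,0],[0,0,-0.5,0,0,0],[0,0,0,0,0,0],[0,0,0,0,0,0],[0,0,0,0,0,0]]'
python3 - <<'E'
from h import *
from bench import eyes
go((.5212,-.164,.195),-54)
f=eyes.grab_frame("wrist");s=eyes.grab_frame("side")
a=cv2.resize(f["image"],(400,300)); b=cv2.resize(s["image"][140:290,280:430],(300,300),interpolation=cv2.INTER_CUBIC)
cv2.imwrite("pics/c6.png",np.hstack([a,b])[:,:,::-1])
m,_=blobs(s,(105,120,50),(130,255,255),60,(300,120,430,300)); print(m,proj(s,(.5207,-.1631,.0435+.125)),proj(s,(.5207,-.1631,.19)))
E
```

```text
clock: 15.75
tcp_pos: [0.5207, -0.1632, 0.1537]
orientation: [2.988, 0.97, 0.001]
contact_force: [-2.3, -0.2, 3.2]
grip_width: 0.0172
gripper_force: 59.3
clock: 16.35
tcp_pos: [0.5205, -0.1632, 0.1536]
orientation: [2.988, 0.971, 0.0]
contact_force: [-0.1, -0.7, 0.3]
grip_width: 0.0594
gripper_force: 0.0
clock: 17.45
tcp_pos: [0.5199, -0.1631, 0.2567]
orientation: [-2.987, -0.97, 0.002]
contact_force: [-0.5, 0.1, -0.5]
grip_width: 0.0599
gripper_force: 0.0
t 17.45 tcp [ 0.5199 -0.1631  0.2567] z [-1.6e-03  4.0e-04 -1.0e+00] yaw_y -54.01 j7 -0.85 F [-0.49  0.15 -0.54] w 0.0599
shift units (tool, current): [0.03 0.08 3.08]
turn units: [-0.002  0.001 -0.   ]
[([364, 160, 10, 23, 166], [368.3, 171.3])] [364.48161687 169.80027464] [364.73720782 158.8350449 ]
```

View pics/c6.png

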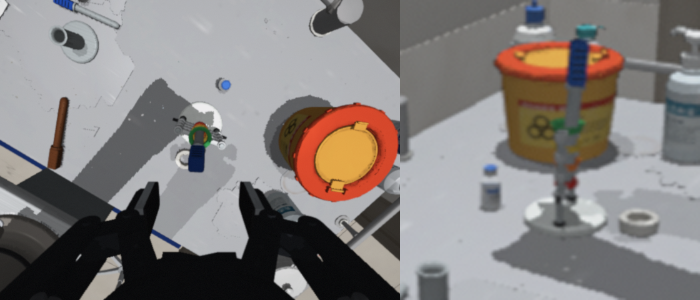

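The final view shows the dilator standing in the gauge, with the handle at about (368,171) in the side view. It leans about 3°, within the rings' play. The gripper is clear, and the vials and tape roll are where they were.

```bash
python3 -c "
from bench import r
print(r.hand_in())"
```

```text
the job is handed in; nothing more can be done
None
```

The job is handed in at about 17.5 s of robot time: the dilator was pushed onto the red ring at about 9.5 N for about 1.2 s (highest reading 9.5 N), then released and left standing in the gauge with a lean of about 3°, with the vials and tape roll looking undisturbed in the pictures.

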